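Unstack the dip tubs onto their coasters

ROBOT

A 6-joint arm with a two-finger parallel gripper is mounted at the origin on the work surface. World frame = base frame: x ahead of the robot, y to its left, z up, the work surface at z = 0. Lengths are in m, angles in rad, forces in N, time in s.
With the tool pointing down it reaches from about 0.325 to 0.9 m from the base axis. Payload 6.1 kg.
Tool frame: the origin (TCP) lies midway between the tips of the shut fingers; the grasp point (between the pads) lies 19 mm behind it; z points along the fingers, y is the line along which they close (so a half turn about z gives the same grasp; the last joint's range is limited). The gripper opens to 85 mm and grips with 20 to 120 N. Pads are 22 mm wide; open, the fingers measure 114 mm over their backs; the gripper's body (76 mm by 85 mm) begins 54 mm behind the grasp point. The pads swing forward as they close: fully open they stand 13 mm farther back than shut.
Start: joints at [1.023, 0.22, 1.526, -0, 1.395, -0.126], TCP at [0.256, 0.57, 0.231] pointing down, gripper open.
Joint ranges: [-2.98, 2.98], [-0.91, 2.08], [0.09, 2.57], [-1.24, 4.39], [0.2, 2.65], [-2.68, 2.68]. Speed limits (rad/s): [2.57, 2.57, 3.01, 3.14, 3.14, 3.14].

INTERFACE

Orientations are given as a unit quaternion [w, x, y, z].
In Python, from station import r, eyes gives the robot as it stands.
- The arm moves only by the tool send_rows, never from a script. Its argument "plan" is a list of rows, each a list of 7 numbers: the shift along the world's x, y, z each as a share of 500 mm, from -1 to 1, then the turn, a rotation vector about the world's x, y, z each as a share of 45 degrees, from -1 to 1, then the opening, from -1 (shut) to 1 (fully open), so that 0 is half open. A call has 1 to 10 rows; each row is the pose to reach, as a shift and turn from the pose commanded when the call began; what a row does not reach only later rows make up. A row lasts 1/12 s, in which the tool goes at most 41.7 mm and 7.16 degrees, less where a joint would pass 70% of its speed; a pose out of reach is approached as far as the arm can. A call with a number of a shift or a turn outside -1 to 1 is refused whole. A call with a gripper value outside its range is refused whole. The fingers move at their own pace and stop on an object; the grip force is fixed at half the most. Time passes only in rows, so rows that repeat a pose let the fingers close. It gives the time, the measured TCP pose, the force, the opening and the grip force at its end, in the units of the state.
- r.read_state(): the state, without advancing time (a new reading comes with each control period).
- eyes.snapshot(name): name is "side" or "top"; returns a dict with "img" (420x560x3 uint8, red, green, blue), "mtx" (3x3 intrinsics, pixels), "k1" (the pictures are not rectified: a ray, as slopes to the right and down, at radius r is drawn at 1 + k1 r^2 times it, then the intrinsics apply), "rvec" (rotation vector, rad) and "tvec" (3), from world to camera coordinates, as OpenCV has them. Camera axes: x right, y down, z forward; pixel columns grow to the right and rows downward; lengths in m; the calibration is good to about 2 mm. A picture is of the moment at which its call begins. There is no depth.
- r.finish_job(): hands the job in; it is judged then, once.
Trained networks look in a picture, given as the dict that the camera call returned (one of the last four; its "shot" number tells which), for a name from the list of things; names that differ only in an ending like _2 or _b are one class to them, and where a whole thing is asked for, a point or a joint stands for the part that bears it (a point fixed in the world has none). Each returns a list of dicts, best first, with "confidence" (0 to 1); they miss things now and then, are a little off and sometimes report something else, mostly with a low value. They report only what shows in the picture. A call takes as long as a camera call. They do not tell look-alikes from the thing itself.
- eyes.boxes_of(target, picture): "box" ([left, top, width, height] in pixels, round what is visible of it).
- eyes.silhouettes(target, picture): "mask" (420x560 bool, what is visible of it) and "box" ([left, top, width, height] in pixels, round what is visible of it).
The state is a dict: "clock": time; "joint_positions": joint angles; "dq": joint speeds; "tau": joint torques, N m; "tcp_pos": TCP position; "eef_rot": TCP orientation; "force": force on the tool from outside, world axes, zero at the start; "ft_torque": the same for the moment, N m; "finger_gap": opening from 0.0 (shut) to 1.0 (fully open); "grasp_force": force on a finger pad.
Only numpy, scipy, OpenCV 4.12 (cv2) and the standard library are available. Lean on these libraries where they do the work, as an engineer would, in place of code of your own. Each camera call takes 0.05 s, during which the arm holds its last target. There are 200 camera calls.

TASK

Set out the four lidded dip tubs: take the stack apart and put every tub, the single one included, upright in the middle of the wooden coaster of its own shape and size, the square tub lined up with its square coaster. Do not tip any tub over on the way, and leave the sauce bottle and the salt shaker where they stand.

Things in the scene. Friction and masses are not known exactly. Their poses are not given: they have to be found in the camera images.
- tub_large_center (a point): White plastic dip tub, rigid, flat grey lid fixed on: round, 62 mm in diameter at the lid (the largest round one), 45 mm high. The lid is the top 12 mm, the widest part; the body is 2.5 mm slimmer per side below it, 4 mm at the foot. This point is its centre, half-way up, 22.5 mm above its underside; z up. About 120 g. Stands alone, or is the bottom of the stack of three.
- coaster_large: Flat plain wooden coaster fixed to the table, round, 78 mm in diameter (the largest round one), 6 mm thick: the place of the large round tub. Origin at the centre of its underside, on the table top.
- tub_square_center (a point): White plastic dip tub, rigid, flat grey lid fixed on: square, 58 mm wide both ways at the lid, 45 mm high. The lid is the top 12 mm, the widest part; the body is 2.5 mm slimmer per side below it, 4 mm at the foot. This point is its centre, half-way up, 22.5 mm above its underside; z up, x and y run square to its sides. About 120 g. Stands alone, or is the bottom of the stack of three.
- coaster_square: Flat plain wooden coaster fixed to the table, square, 74 mm wide both ways, 6 mm thick: the place of the square tub. Origin at the centre of its underside, on the table top; x and y run square to its sides.
- tub_medium_center (a point): White plastic dip tub, rigid, flat grey lid fixed on: round, 50 mm in diameter at the lid (the middle-sized round one), 40 mm high. The lid is the top 12 mm, the widest part; the body is 2.5 mm slimmer per side below it, 4 mm at the foot. This point is its centre, half-way up, 20 mm above its underside; z up. About 80 g. Stands centrally on the bottom tub of the stack (large round or square).
- coaster_medium: Flat plain wooden coaster fixed to the table, round, 66 mm in diameter (the middle-sized round one), 6 mm thick: the place of the medium round tub. Origin at the centre of its underside, on the table top.
- tub_small_center (a point): White plastic dip tub, rigid, flat grey lid fixed on: round, 38 mm in diameter at the lid (the smallest round one), 36 mm high. The lid is the top 12 mm, the widest part; the body is 2.5 mm slimmer per side below it, 4 mm at the foot. This point is its centre, half-way up, 18 mm above its underside; z up. About 50 g. Top of the stack, standing centrally on the medium tub.
- coaster_small: Flat plain wooden coaster fixed to the table, round, 54 mm in diameter (the smallest round one), 6 mm thick: the place of the small round tub. Origin at the centre of its underside, on the table top.
- sauce_bottle: Bystander: red sauce bottle with white cap, 56 mm in diameter and 170 mm high, standing at the left; origin at the centre of its underside. Not part of the job.
- shaker: Bystander: metal salt shaker, 42 mm in diameter and 82 mm high, standing at the right; origin at the centre of its underside. Not part of the job.
Mind the look-alikes: they are no part of the job. What is shaped like the part that bears tub_medium_center but blue or purple is not meant. Leave any pink look-alike of the part that bears tub_large_center alone.

How it is judged:
At the end, for the whole second after the job is handed in: Every tub stands upright (within 0.1 rad), released and at rest, on its own coaster: centre within 13 mm of the coaster's centre sideways and within 4 mm of its standing height; the square tub's sides within 0.26 rad of its coaster's, any quarter turn (horizontal distance between tub_large_center and coaster_large below 0.013 m and height (world z) of tub_large_center between 0.0245 and 0.0325 m and angle between each of tub_large_center, tub_square_center, tub_medium_center, tub_small_center's own z axis and vertical below 0.1 rad and linear speed of each of tub_large, tub_square, tub_medium, tub_small below 0.02 m/s and horizontal distance between tub_square_center and coaster_square below 0.013 m and height (world z) of tub_square_center between 0.0245 and 0.0325 m and horizontal distance between tub_medium_center and coaster_medium below 0.013 m and height (world z) of tub_medium_center between 0.022 and 0.03 m and horizontal distance between tub_small_center and coaster_small below 0.013 m and height (world z) of tub_small_center between 0.02 and 0.028 m and (angle between the x axis of tub_square_center and the x axis of coaster_square, either way round below 0.26 rad or angle between the x axis of tub_square_center and the y axis of coaster_square, either way round below 0.26 rad)); the robot touches nothing.
It fails at once if a tub is tipped over (more than 0.6 rad) (angle between any of tub_large_center, tub_square_center, tub_medium_center, tub_small_center's own z axis and vertical above 0.6 rad).
It fails at once if the sauce bottle or the salt shaker is moved more than 25 mm or knocked over (distance of any of sauce_bottle, shaker from where it was at the start of the episode above 0.025 m or angle between any of sauce_bottle, shaker's own z axis and vertical above 0.5 rad).
It also fails if it takes over 106 s, if anything falls off the work surface, if the arm or the gripper's body presses on something with over 40 N, if the wrist force passes 120 N, or if a joint passes its speed limit or range.

## Working session

There is one attempt and no reset: what is moved stays moved. The work goes in short steps, Python scripts to look and compute and a tool call to move; the robot and the scene stay as the last step left them, time stands still between calls to the robot, and variables do not carry over. Pictures are saved under pics/ and viewed, at most 14 in all, crops included, and the job is handed in when it is done.

Besides the shell and the picture viewer there is one more tool, called after ">>>" as name(argument=value, ...), one argument or row to a line, values as JSON. send_rows: Moves the arm, as the interface text tells. Its arguments: {"type":"object","properties":{"plan":{"type":"array"}},"required":["plan"]}

```bash
mkdir -p pics; ls; cat > h.py <<'E'
import numpy as np, cv2
from station import r, eyes
def save(p,name): cv2.imwrite('pics/'+name,cv2.cvtColor(p['img'],cv2.COLOR_RGB2BGR))
def ray(p,uv):
    K=np.array(p['mtx']);R=cv2.Rodrigues(np.array(p['rvec'],float))[0];t=np.array(p['tvec'],float).ravel()
    d=cv2.undistortPoints(np.array(uv,float).reshape(-1,1,2),K,np.array([p['k1'],0,0,0.]),).reshape(-1,2)
    return -R.T@t,np.c_[d,np.ones(len(d))]@R
def plane(p,uv,z):
    c,d=ray(p,uv); return (c+d*((z-c[2])/d[:,2])[:,None])[:,:2]
def proj(p,X):
    return cv2.projectPoints(np.array(X,float).reshape(-1,1,3),np.array(p['rvec'],float),np.array(p['tvec'],float),np.array(p['mtx']),np.array([p['k1'],0,0,0.]))[0].reshape(-1,2)
E
python3 - <<'E'
from h import *
for n in ('top','side'):
    p=eyes.snapshot(n); save(p,n+'0.png'); print(n,p['k1'],ray(p,[[280,210]]))
    for t in ['tub_large_center','tub_square_center','tub_medium_center','tub_small_center','coaster_large','coaster_square','coaster_medium','coaster_small','sauce_bottle','shaker']:
        print(t,[(np.round(b['box']).tolist(),round(b['confidence'],2)) for b in eyes.boxes_of(t,p)])
print(r.read_state())
E
```

```text
pics
top -0.0034105497975928443 (array([0.49991695, 0.01034436, 1.20291772]), array([[ 0.04567453, -0.03743541, -0.99835274]]))
tub_large_center [([187.0, 230.0, 24.0, 25.0], 0.59), ([172.0, 174.0, 19.0, 21.0], 0.45)]
tub_square_center [([364.0, 239.0, 33.0, 22.0], 0.59)]
tub_medium_center [([118.0, 199.0, 24.0, 15.0], 0.73), ([173.0, 174.0, 15.0, 19.0], 0.65)]
tub_small_center [([161.0, 173.0, 22.0, 15.0], 0.47)]
coaster_large [([341.0, 167.0, 28.0, 32.0], 0.78), ([260.0, 240.0, 35.0, 34.0], 0.51)]
coaster_square [([258.0, 238.0, 39.0, 37.0], 0.76)]
coaster_medium [([244.0, 167.0, 20.0, 23.0], 0.71)]
coaster_small [([135.0, 246.0, 21.0, 20.0], 0.92), ([162.0, 176.0, 21.0, 9.0], 0.63)]
sauce_bottle [([67.0, 163.0, 44.0, 34.0], 0.62)]
shaker [([428.0, 164.0, 25.0, 14.0], 0.65)]
side -0.008632031436298536 (array([ 0.16154873, -0.73702547,  0.57110272]), array([[ 0.44977111,  0.73611903, -0.50616955]]))
tub_large_center [([233.0, 179.0, 23.0, 18.0], 0.8), ([190.0, 197.0, 25.0, 21.0], 0.75)]
tub_square_center [([262.0, 303.0, 39.0, 38.0], 0.75), ([236.0, 167.0, 17.0, 17.0], 0.31)]
tub_me
[... 456 characters left out ...]
.0, 45.0], 0.74)]
{'clock': 1.1, 'joint_positions': array([ 1.02288636e+00,  2.20384606e-01,  1.52648021e+00,  2.72982633e-06,
        1.39469197e+00, -1.26074503e-01]), 'dq': array([0.0005407 , 0.00203522, 0.00119484, 0.00052774, 0.00037918,
       0.00040877]), 'tau': array([-2.00313380e-04, -4.96854293e+01, -3.89737058e+01, -3.08201679e-04,
        1.07246145e-03, -1.04912367e-06]), 'tcp_pos': array([0.25588861, 0.57022238, 0.23131967]), 'eef_rot': array([4.66072144e-06, 2.09357618e-01, 9.77839142e-01, 1.73669411e-05]), 'force': array([-0.13740542,  0.59480718, -0.17472494]), 'ft_torque': array([-0.05470754,  0.03725013, -0.01975727]), 'grasp_force': 0.0, 'finger_gap': 0.9958999438947602}
```

```bash
python3 - <<'E'
import cv2
a=cv2.imread('pics/top0.png')[120:320,50:490]; cv2.imwrite('pics/t1.png',cv2.resize(a,(792,360),interpolation=cv2.INTER_CUBIC))
a=cv2.imread('pics/side0.png')[100:390,140:480]; cv2.imwrite('pics/s1.png',cv2.resize(a,(680,580),interpolation=cv2.INTER_CUBIC))
E
```

```text
(no output)
```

View pics/t1.png

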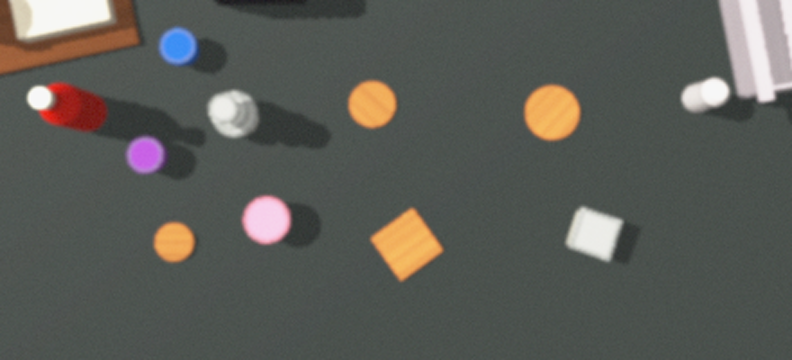

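View pics/s1.png

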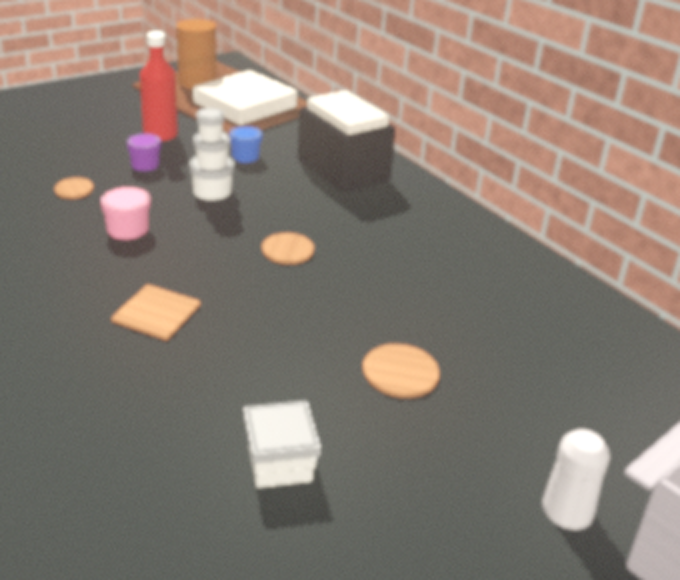

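The top view (crop px) shows the stack at (232,113) and the square tub at (596,234). The coasters are small (174,242), medium (372,104), square (406,244) and large (552,112). The look-alikes are purple (145,155), blue (178,46) and pink (266,220). The real tubs are white with grey lids, and both views agree. Next I'll measure them.

```bash
python3 - <<'E'
from h import *
p=eyes.snapshot('top'); s=eyes.snapshot('side')
for q,nm in((p,'top'),(s,'side')):
    hsv=cv2.cvtColor(q['img'],cv2.COLOR_RGB2HSV)
    m=cv2.inRange(hsv,(8,110,150),(25,255,255))
    n,l,st,c=cv2.connectedComponentsWithStats(m)
    for i in range(1,n):
        if 200<st[i,4]<3000:
            cn=cv2.findContours((l==i).astype(np.uint8),cv2.RETR_EXTERNAL,cv2.CHAIN_APPROX_NONE)[0][0].reshape(-1,2)
            w=plane(q,cn,.006).astype(np.float32)*1000
            (x,y),(a,b),ang=cv2.minAreaRect(w)
            print(nm,'coaster',c[i].round(),'xy',round(x),round(y),'size',round(a),round(b),'ang',round(ang,1), 'cent',plane(q,[c[i]],.006).round(4))
hsv=cv2.cvtColor(p['img'],cv2.COLOR_RGB2HSV)
m=cv2.inRange(hsv,(0,0,120),(180,60,255))
n,l,st,c=cv2.connectedComponentsWithStats(m)
for i in range(1,n):
    if st[i,4]>80: print('white',c[i].round(),st[i])
a=p['img'][162:205,155:205]; b=p['img'][230:275,355:405]
f=lambda x:cv2.resize(cv2.cvtColor(x,cv2.COLOR_RGB2BGR),(390,390),interpolation=cv2.INTER_CUBIC)
cs=s['img'][145:210,180:300]
cv2.imwrite('pics/c2.png',np.hstack([f(a),f(b)]))
cv2.imwrite('pics/c3.png',cv2.resize(cv2.cvtColor(cs,cv2.COLOR_RGB2BGR),None,fx=6,fy=6,interpolation=cv2.INTER_CUBIC))
E
```

```text
top coaster [256. 177.] xy 640 24 size 64 65 ang 88.9 cent [[0.6398 0.0241]]
top coaster [356. 182.] xy 623 -233 size 78 78 ang 88.8 cent [[ 0.6226 -0.2336]]
top coaster [276. 255.] xy 440 -20 size 77 77 ang 34.4 cent [[ 0.4394 -0.0204]]
top coaster [146. 254.] xy 451 306 size 53 56 ang 89.5 cent [[0.4508 0.3068]]
side coaster [237. 128.] xy 851 722 size 544 97 ang 65.8 cent [[0.8441 0.7358]]
white [80.  5.] [ 63   0  40  12 101]
white [216.   4.] [195   0  35  11  90]
white [266.   7.] [241   0  45  12  99]
white [346.   3.] [291   0 117  11 265]
white [425.   2.] [389   0  79   9 126]
white [150.   8.] [118   2  77  11 167]
white [499. 114.] [  441    45   119   132 10881]
white [189.  94.] [ 165   78   49   33 1526]
white [ 81. 112.] [  50   81   64   62 2951]
white [441. 172.] [428 162  28  20 399]
white [ 71. 174.] [ 64 167  16  15 169]
white [178. 182.] [165 170  28  27 581]
white [197. 242.] [187 231  22  23 390]
white [379. 249.] [364 235  32  31 677]
```

View pics/c2.png

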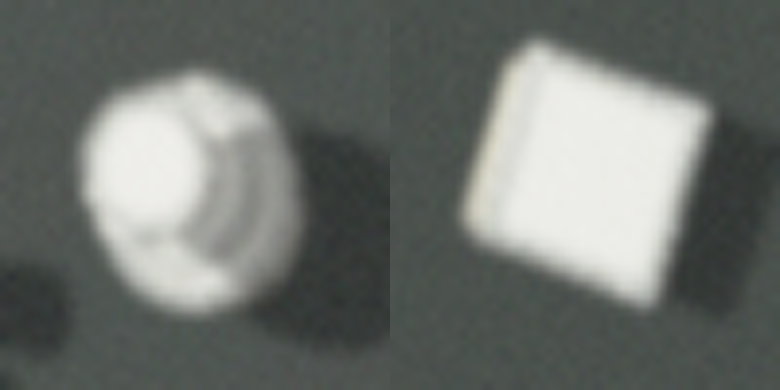

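View pics/c3.png

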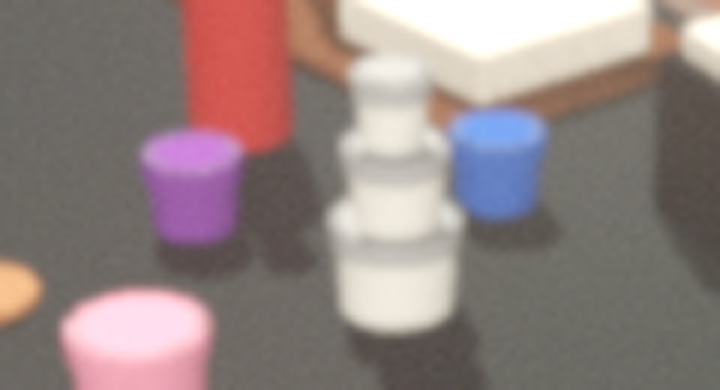

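```bash
cat >> h.py <<'E'
from scipy.optimize import minimize
T={'L':(.062,.045),'S':(.058,.045),'M':(.050,.040),'s':(.038,.036)}
def pts(k,x,y,z,yaw=0):
    w,h=T[k];o=[]
    for zz,rr in((0,w/2-.004),(h-.012,w/2-.0025),(h-.012,w/2),(h,w/2)):
        if k=='S': a=yaw+np.pi/4+np.arange(4)*np.pi/2;rr*=2**.5
        else: a=np.arange(24)*np.pi/12
        o.append(np.c_[x+rr*np.cos(a),y+rr*np.sin(a),0*a+z+zz])
    return o
def render(p,parts,F=8,box=None):
    x0,y0,w,h=box; m=np.zeros((h*F,w*F),np.uint8)
    for o in parts:
        for a,b in((0,1),(2,3)):
            q=(proj(p,np.r_[o[a],o[b]])-[x0,y0]+.5)*F
            cv2.fillConvexPoly(m,cv2.convexHull(np.round(q*16).astype(np.int32)),255,shift=4)
    return cv2.resize(m,(w,h),interpolation=cv2.INTER_AREA)/255.
def fit(p,kinds,zs,x0,box,yaw=None,bg=None):
    bx,by,w,h=box; im=p['img'][by:by+h,bx:bx+w].astype(float)
    v=im.mean(2); sat=im.max(2)-im.min(2)
    m=np.clip((v-85)/(60),0,1)*(sat<45)
    def cost(q):
        return np.abs(cv2.GaussianBlur(render(p,[pts(k,q[0],q[1],z,q[2] if yaw is not None else 0) for k,z in zip(kinds,zs)],box=box),(0,0),.7)-m).sum()
    i=[x0[0],x0[1]]+([yaw] if yaw is not None else [])
    S=np.array([i]+[np.array(i)+np.eye(len(i))[j]*(.008 if j<2 else .15) for j in range(len(i))])
    r_=minimize(cost,i,method='Nelder-Mead',options=dict(initial_simplex=S,xatol=1e-4,fatol=.01))
    return r_.x,r_.fun,m.sum()
E
python3 - <<'E'
from h import *
p=eyes.snapshot('top');s=eyes.snapshot('side')
print('small lid',plane(p,[[173.7,180.3]],.121))
for zs in [(0,.045,.085)]:
    x=fit(p,'LMs',zs,plane(p,[[178,182]],.07)[0],(158,164,44,40)); print(x)
    print('side proj',proj(s,[[*x[0],.0],[*x[0],.121]]))
x=fit(p,'S',(0,),plane(p,[[379,249]],.03)[0],(358,228,46,44),yaw=-.3); print(x)
print('side',proj(s,[[*x[0][:2],.045]]))
# others: bystanders
print('bottle',plane(p,[[100,180]],.05),'pink',plane(p,[[197,242]],.045),'purple',plane(p,[[130.5,206]],.04),'blue',plane(p,[[149,145.5]],.04),'shaker top',plane(p,[[447,171]],.082))
E
```

```text
small lid [[0.62352917 0.21409554]]
(array([0.62635174, 0.21678505]), np.float64(49.05775377384342), np.float64(584.7))
side proj [[245.8545754  194.47367204]
 [245.2688606  155.92583151]]
(array([ 0.44920738, -0.28029122, -0.38683849]), np.float64(83.00165011901738), np.float64(685.0666666666667))
side [[280.91670927 312.43897932]]
bottle [[0.63598935 0.40725467]] pink [[0.47858841 0.17302217]] purple [[0.57109113 0.33614753]] blue [[0.72119165 0.28967753]] shaker top [[ 0.63758289 -0.44193889]]
```

>>> send_rows(
  plan=[
    [0.738,-0.71,-0.04,0,0,0,1],
    [0.738,-0.71,-0.04,0,0,0,1],
    [0.738,-0.71,-0.04,0,0,0,1],
    [0.738,-0.71,-0.04,0,0,0,1],
    [0.738,-0.71,-0.04,0,0,0,1],
    [0.738,-0.71,-0.04,0,0,0,1],
    [0.738,-0.71,-0.04,0,0,0,1],
    [0.738,-0.71,-0.04,0,0,0,1],
    [0.738,-0.71,-0.04,0,0,0,1],
    [0.738,-0.71,-0.04,0,0,0,1],
  ],
)

```text
clock: 2.13
tcp_pos: [0.5572, 0.2799, 0.2152]
eef_rot: [0.0, 0.209, 0.978, 0.0]
force: [0.7, 0.6, 0.0]
finger_gap: 1.004
grasp_force: 0.0
```

```bash
python3 - <<'E'
from h import *
p=eyes.snapshot('top')
w=plane(p,[[374.9,235.8],[396,242.1],[388.3,265.2],[368.5,257.7]],.045); d=np.roll(w,-1,0)-w
print(w.mean(0),np.hypot(*d.T),np.degrees(np.arctan2(d[:,1],d[:,0]))%90)
hsv=p['img'].astype(int); b=(228,272,355,405); im=hsv[228:272,355:405]
for th in(140,200,215):
    m=(im.min(2)>th).astype(np.uint8); c=max(cv2.findContours(m,0,1)[0],key=len).reshape(-1,2)+[355,228]
    print(th,cv2.minAreaRect(plane(p,c,.045).astype(np.float32)))
    x=fit
print(r.read_state()['tcp_pos'])
E
```

```text
[ 0.44736357 -0.28425826] [0.05502353 0.06060813 0.05267071 0.05672847] [72.11191267 69.26633195 67.96667725 71.58848007]
140 ((0.45096275210380554, -0.2805502712726593), (0.061554454267024994, 0.057452548295259476), 69.26898193359375)
200 ((0.45140641927719116, -0.28148752450942993), (0.05437437444925308, 0.048806603997945786), 70.3021240234375)
215 ((0.45130375027656555, -0.28181809186935425), (0.04947000369429588, 0.04498324170708656), 71.38094329833984)
[0.56233375 0.27376905 0.21476174]
```

>>> send_rows(
  plan=[
    [0.125,-0.117,-0.05,0,0,0,1],
    [0.125,-0.117,-0.05,0,0,0,1],
    [0.125,-0.117,-0.05,0,0,0,1],
    [0.125,-0.117,-0.05,0,0,0,1],
    [0.125,-0.117,-0.05,0,0,0,1],
    [0.125,-0.117,-0.05,0,0,0,1],
  ],
)

```text
clock: 2.68
tcp_pos: [0.6177, 0.2242, 0.1905]
eef_rot: [-0.0, 0.209, 0.978, 0.0]
force: [0.2, 0.7, -0.4]
finger_gap: 1.001
grasp_force: 0.0
```

>>> send_rows(
  plan=[
    [0.015,-0.017,0,0,0,0,1],
    [0.015,-0.017,-0.08,0,0,0,1],
    [0.015,-0.017,-0.14,0,0,0,1],
    [0.015,-0.017,-0.197,0,0,0,1],
    [0.015,-0.017,-0.197,0,0,0,1],
    [0.015,-0.017,-0.197,0,0,0,1],
  ],
)

```text
clock: 3.18
tcp_pos: [0.6244, 0.2148, 0.0904]
eef_rot: [-0.002, 0.209, 0.978, -0.001]
force: [0.9, 0.2, 0.1]
finger_gap: 0.997
grasp_force: 0.0
```

```bash
python3 - <<'E'
from h import *
f=lambda x,k:cv2.resize(cv2.cvtColor(x,cv2.COLOR_RGB2BGR),(390,390),interpolation=cv2.INTER_CUBIC)
p=eyes.snapshot('top');s=eyes.snapshot('side')
u,v=proj(s,[[.625,.2155,.1]])[0].astype(int);a,b=proj(p,[[.625,.2155,.1]])[0].astype(int)
cv2.imwrite('pics/g1.png',np.hstack([f(p['img'][b-35:b+35,a-35:a+35],5),f(s['img'][v-40:v+40,u-40:u+40],5)]))
E
```

```text
(no output)
```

View pics/g1.png

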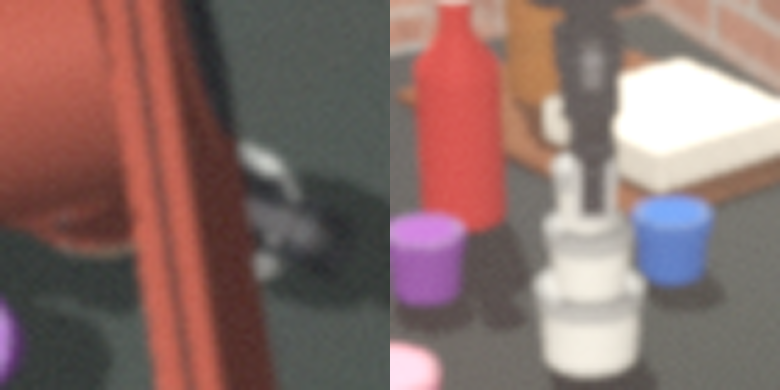

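The side crop shows the near finger in front of the small tub, centred, with its tip just above the medium lid. Closing now.

>>> send_rows(
  plan=[
    [0,0,0,0,0,0,-1],
    [0,0,0,0,0,0,-1],
    [0,0,0,0,0,0,-1],
    [0,0,0,0,0,0,-1],
    [0,0,0,0,0,0,-1],
    [0,0,0,0,0,0,-1],
    [0,0,0,0,0,0,-1],
    [0,0,0,0,0,0,-1],
  ],
)

```text
clock: 3.95
tcp_pos: [0.6267, 0.2145, 0.093]
eef_rot: [0.001, 0.209, 0.978, 0.0]
force: [-1.8, -1.3, 6.0]
finger_gap: 0.424
grasp_force: 59.5
```

>>> send_rows(
  plan=[
    [0,0,0.03,0,0,0,-1],
    [0,0,0.08,0,0,0,-1],
    [0,0,0.1,0,0,0,-1],
    [0,0,0.1,0,0,0,-1],
    [0,0,0.1,0,0,0,-1],
  ],
)

```text
clock: 4.37
tcp_pos: [0.6266, 0.2147, 0.1426]
eef_rot: [0.001, 0.209, 0.978, 0.0]
force: [1.3, 0.2, -1.1]
finger_gap: 0.425
grasp_force: 59.9
```

```bash
python3 - <<'E'
from h import *
f=lambda x,k:cv2.resize(cv2.cvtColor(x,cv2.COLOR_RGB2BGR),(390,390),interpolation=cv2.INTER_CUBIC)
s=eyes.snapshot('side')
u,v=proj(s,[[.625,.2155,.1]])[0].astype(int)
cv2.imwrite('pics/g2.png',f(s['img'][v-40:v+40,u-40:u+40],5))
print(r.read_state()['tcp_pos'],r.read_state()['force'],r.read_state()['finger_gap'])
E
```

```text
[0.62565207 0.21453397 0.14118274] [-0.18766055 -1.04812353 -1.45007419] 0.41943671135281796
```

View pics/g2.png

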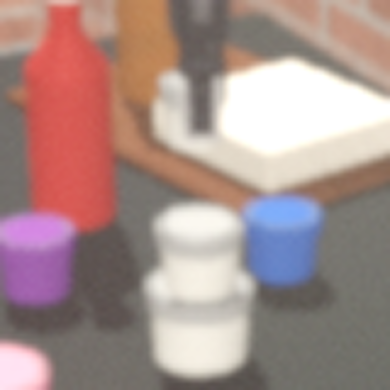

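>>> send_rows(
  plan=[
    [-0.348,0.182,0,0,0,0,-1],
    [-0.348,0.182,0,0,0,0,-1],
    [-0.348,0.182,0,0,0,0,-1],
    [-0.348,0.182,0,0,0,0,-1],
    [-0.348,0.182,0,0,0,0,-1],
    [-0.348,0.182,-0.06,0,0,0,-1],
    [-0.348,0.182,-0.12,0,0,0,-1],
    [-0.348,0.182,-0.18,0,0,0,-1],
    [-0.348,0.182,-0.22,0,0,0,-1],
    [-0.348,0.182,-0.22,0,0,0,-1],
  ],
)

```text
clock: 5.25
tcp_pos: [0.4467, 0.3032, 0.0252]
eef_rot: [-0.005, 0.209, 0.978, -0.004]
force: [-1.5, -0.1, -1.5]
finger_gap: 0.425
grasp_force: 60.0
```

>>> send_rows(
  plan=[
    [0,0,-0.02,0,0,0,-1],
    [0,0,-0.037,0,0,0,-1],
    [0,0,-0.037,0,0,0,-1],
    [0,0,-0.037,0,0,0,-1],
    [0,0,-0.037,0,0,0,-1],
  ],
)

```text
clock: 5.67
tcp_pos: [0.4527, 0.306, 0.0139]
eef_rot: [0.001, 0.209, 0.978, 0.001]
force: [0.3, 0.4, -0.5]
finger_gap: 0.422
grasp_force: 63.4
```

>>> send_rows(
  plan=[
    [0,0,0,0,0,0,1],
    [0,0,0,0,0,0,1],
    [0,0,0,0,0,0,1],
    [0,0,0,0,0,0,1],
    [0,0,0.06,0,0,0,1],
    [0,0,0.14,0,0,0,1],
    [0,0,0.2,0,0,0,1],
    [0,0,0.257,0,0,0,1],
    [0,0,0.257,0,0,0,1],
    [0,0,0.257,0,0,0,1],
  ],
)

```text
clock: 6.5
tcp_pos: [0.4535, 0.3064, 0.1441]
eef_rot: [0.002, 0.209, 0.978, 0.002]
force: [-0.4, 0.0, -1.2]
finger_gap: 1.0
grasp_force: 0.0
```

>>> send_rows(
  plan=[
    [0.348,-0.182,0,0,0,0,1],
    [0.348,-0.182,0,0,0,0,1],
    [0.348,-0.182,0,0,0,0,1],
    [0.348,-0.182,0,0,0,0,1],
    [0.348,-0.182,0,0,0,0,1],
    [0.348,-0.182,-0.05,0,0,0,1],
    [0.348,-0.182,-0.1,0,0,0,1],
    [0.348,-0.182,-0.14,0,0,0,1],
    [0.348,-0.182,-0.176,0,0,0,1],
    [0.348,-0.182,-0.176,0,0,0,1],
  ],
)

```text
clock: 7.33
tcp_pos: [0.621, 0.2133, 0.0462]
eef_rot: [-0.005, 0.21, 0.978, -0.002]
force: [-1.0, -0.1, -0.1]
finger_gap: 1.001
grasp_force: 0.0
```

```bash
python3 - <<'E'
from h import *
f=lambda x,k:cv2.resize(cv2.cvtColor(x,cv2.COLOR_RGB2BGR),(390,390),interpolation=cv2.INTER_CUBIC)
s=eyes.snapshot('side')
u,v=proj(s,[[.625,.2155,.06]])[0].astype(int)
a,b=proj(s,[[.451,.3065,.02]])[0].astype(int)
cv2.imwrite('pics/g3.png',np.hstack([f(s['img'][v-40:v+40,u-40:u+40],5),f(s['img'][b-30:b+30,a-30:a+30],5)]))
print(r.read_state()['tcp_pos'],r.read_state()['force'],r.read_state()['finger_gap'])
E
```

```text
[0.62242601 0.21372478 0.0488348 ] [0.7869852  0.08672538 0.01114722] 0.9987968158316972
```

View pics/g3.png

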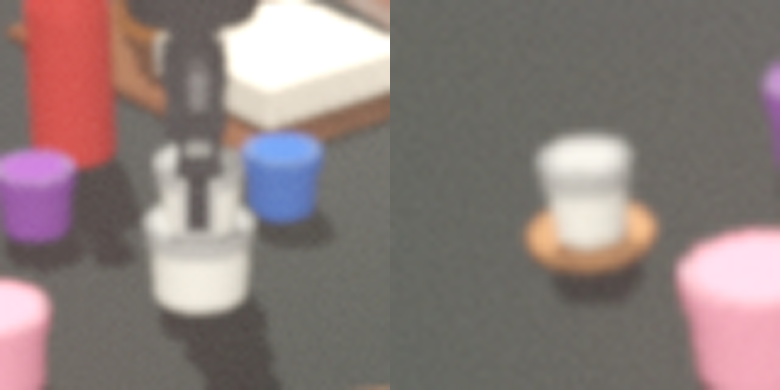

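The small tub stands centred on its coaster, and the fingers straddle the medium tub. Gripping it and lifting.

>>> send_rows(
  plan=[
    [0,0,0,0,0,0,-1],
    [0,0,0,0,0,0,-1],
    [0,0,0,0,0,0,-1],
    [0,0,0,0,0,0,-1],
    [0,0,0,0,0,0,-1],
    [0,0,0,0,0,0,-1],
    [0,0,0.03,0,0,0,-1],
    [0,0,0.08,0,0,0,-1],
    [0,0,0.1,0,0,0,-1],
    [0,0,0.1,0,0,0,-1],
  ],
)

```text
clock: 8.22
tcp_pos: [0.6285, 0.2152, 0.108]
eef_rot: [0.003, 0.209, 0.978, 0.001]
force: [1.2, -0.1, -0.5]
finger_gap: 0.566
grasp_force: 61.9
```

>>> send_rows(
  plan=[
    [0.03,-0.383,0,0,0,0,-1],
    [0.03,-0.383,0,0,0,0,-1],
    [0.03,-0.383,0,0,0,0,-1],
    [0.03,-0.383,0,0,0,0,-1],
    [0.03,-0.383,0,0,0,0,-1],
    [0.03,-0.383,-0.05,0,0,0,-1],
    [0.03,-0.383,-0.1,0,0,0,-1],
    [0.03,-0.383,-0.14,0,0,0,-1],
    [0.03,-0.383,-0.14,0,0,0,-1],
    [0.03,-0.383,-0.14,0,0,0,-1],
  ],
)

```text
clock: 9.05
tcp_pos: [0.639, 0.0232, 0.0315]
eef_rot: [-0.002, 0.209, 0.978, -0.0]
force: [-0.3, -0.1, -0.7]
finger_gap: 0.567
grasp_force: 62.1
```

>>> send_rows(
  plan=[
    [0,0,-0.02,0,0,0,-1],
    [0,0,-0.037,0,0,0,-1],
    [0,0,-0.037,0,0,0,-1],
    [0,0,-0.037,0,0,0,-1],
    [0,0,-0.037,0,0,0,-1],
  ],
)

```text
clock: 9.47
tcp_pos: [0.6411, 0.0232, 0.0154]
eef_rot: [0.0, 0.209, 0.978, 0.0]
force: [-0.5, -0.3, -0.4]
finger_gap: 0.566
grasp_force: 65.5
```

Next I release, rise and return to the stack position for the large tub, aiming for TCP z 0.0115.

>>> send_rows(
  plan=[
    [0,0,0,0,0,0,1],
    [0,0,0,0,0,0,1],
    [0,0,0,0,0,0,1],
    [0,0,0,0,0,0,1],
    [0,0,0.06,0,0,0,1],
    [0,0,0.14,0,0,0,1],
    [0,0,0.2,0,0,0,1],
    [0,0,0.2,0,0,0,1],
    [0,0,0.2,0,0,0,1],
  ],
)

```text
clock: 10.22
tcp_pos: [0.6432, 0.0229, 0.1185]
eef_rot: [0.003, 0.209, 0.978, 0.0]
force: [-1.2, 1.3, -1.0]
finger_gap: 1.005
grasp_force: 0.0
```

>>> send_rows(
  plan=[
    [-0.03,0.383,0,0,0,0,1],
    [-0.03,0.383,0,0,0,0,1],
    [-0.03,0.383,0,0,0,0,1],
    [-0.03,0.383,0,0,0,0,1],
    [-0.03,0.383,0,0,0,0,1],
    [-0.03,0.383,-0.05,0,0,0,1],
    [-0.03,0.383,-0.1,0,0,0,1],
    [-0.03,0.383,-0.1,0,0,0,1],
    [-0.03,0.383,-0.1,0,0,0,1],
  ],
)

```text
clock: 10.97
tcp_pos: [0.623, 0.214, 0.0616]
eef_rot: [-0.003, 0.209, 0.978, -0.001]
force: [0.4, 0.0, 0.4]
finger_gap: 1.002
grasp_force: 0.0
```

```bash
python3 - <<'E'
from h import *
f=lambda x,k:cv2.resize(cv2.cvtColor(x,cv2.COLOR_RGB2BGR),(390,390),interpolation=cv2.INTER_CUBIC)
s=eyes.snapshot('side')
u,v=proj(s,[[.625,.2155,.06]])[0].astype(int)
a,b=proj(s,[[.64,.024,.02]])[0].astype(int)
cv2.imwrite('pics/g4.png',np.hstack([f(s['img'][v-40:v+40,u-40:u+40],5),f(s['img'][b-40:b+40,a-40:a+40],5)]))
print(r.read_state()['tcp_pos'],r.read_state()['force'],r.read_state()['finger_gap'])
E
```

```text
[0.62486808 0.21411067 0.06379709] [-0.70571778 -0.03450678  1.04008995] 1.0010865440783676
```

View pics/g4.png

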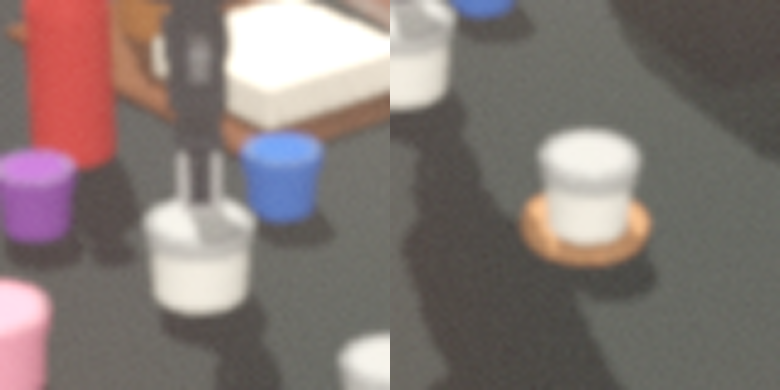

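The medium tub stands on its coaster and the large tub has not moved. Descending onto it.

>>> send_rows(
  plan=[
    [0,0,-0.05,0,0,0,1],
    [0,0,-0.09,0,0,0,1],
    [0,0,-0.106,0,0,0,1],
    [0,0,-0.106,0,0,0,1],
    [0,0,-0.106,0,0,0,-1],
    [0,0,-0.106,0,0,0,-1],
    [0,0,-0.106,0,0,0,-1],
    [0,0,-0.106,0,0,0,-1],
    [0,0,-0.106,0,0,0,-1],
    [0,0,-0.106,0,0,0,-1],
  ],
)

```text
clock: 11.85
tcp_pos: [0.6279, 0.2148, 0.0146]
eef_rot: [0.002, 0.209, 0.978, 0.001]
force: [-0.1, 0.1, 5.8]
finger_gap: 0.709
grasp_force: 65.2
```

>>> send_rows(
  plan=[
    [0,0,0.05,0,0,0,-1],
    [0,0,0.1,0,0,0,-1],
    [0,0,0.16,0,0,0,-1],
    [0,0,0.16,0,0,0,-1],
    [0,0,0.16,0,0,0,-1],
  ],
)

```text
clock: 12.27
tcp_pos: [0.628, 0.2151, 0.0954]
eef_rot: [0.003, 0.209, 0.978, 0.001]
force: [0.9, 0.5, -1.3]
finger_gap: 0.705
grasp_force: 65.2
```

>>> send_rows(
  plan=[
    [-0.005,-0.45,0,0,0,0,-1],
    [-0.005,-0.45,0,0,0,0,-1],
    [-0.005,-0.45,0,0,0,0,-1],
    [-0.005,-0.45,0,0,0,0,-1],
    [-0.005,-0.45,0,0,0,0,-1],
    [-0.005,-0.45,0,0,0,0,-1],
    [-0.005,-0.45,0,0,0,0,-1],
  ],
)

```text
clock: 12.85
tcp_pos: [0.6222, -0.0149, 0.0905]
eef_rot: [-0.001, 0.212, 0.977, -0.001]
force: [-0.8, 0.6, -0.4]
finger_gap: 0.707
grasp_force: 65.4
```

>>> send_rows(
  plan=[
    [0,-0.448,0,0,0,0,-1],
    [0,-0.448,0,0,0,0,-1],
    [0,-0.448,0,0,0,0,-1],
    [0,-0.448,0,0,0,0,-1],
    [0,-0.448,0,0,0,0,-1],
    [0,-0.448,0,0,0,0,-1],
    [0,-0.448,-0.06,0,0,0,-1],
    [0,-0.448,-0.11,0,0,0,-1],
    [0,-0.448,-0.11,0,0,0,-1],
    [0,-0.448,-0.11,0,0,0,-1],
  ],
)

```text
clock: 13.68
tcp_pos: [0.6212, -0.2322, 0.034]
eef_rot: [-0.003, 0.209, 0.978, 0.001]
force: [0.1, -0.3, 0.7]
finger_gap: 0.699
grasp_force: 65.5
```

>>> send_rows(
  plan=[
    [0,0,-0.02,0,0,0,-1],
    [0,0,-0.037,0,0,0,-1],
    [0,0,-0.037,0,0,0,-1],
    [0,0,-0.037,0,0,0,-1],
    [0,0,-0.037,0,0,0,-1],
  ],
)

```text
clock: 14.1
tcp_pos: [0.6238, -0.2342, 0.0191]
eef_rot: [0.0, 0.209, 0.978, -0.0]
force: [0.3, 0.6, -1.1]
finger_gap: 0.707
grasp_force: 69.0
```

>>> send_rows(
  plan=[
    [0,0,0,0,0,0,1],
    [0,0,0,0,0,0,1],
    [0,0,0,0,0,0,1],
    [0,0,0,0,0,0,1],
    [0,0,0.06,0,0,0,1],
    [0,0,0.14,0,0,0,1],
    [0,0,0.2,0,0,0,1],
    [0,0,0.2,0,0,0,1],
    [0,0,0.2,0,0,0,1],
  ],
)

```text
clock: 14.85
tcp_pos: [0.6254, -0.2355, 0.1221]
eef_rot: [0.003, 0.209, 0.978, -0.001]
force: [-1.2, 0.0, -1.0]
finger_gap: 1.0
grasp_force: 0.0
```

>>> send_rows(
  plan=[
    [-0.345,-0.095,0,0,0,0.1,1],
    [-0.345,-0.095,0,0,0,0.1,1],
    [-0.345,-0.095,0,0,0,0.1,1],
    [-0.345,-0.095,0,0,0,0.1,1],
    [-0.345,-0.095,0,0,0,0.1,1],
    [-0.345,-0.095,-0.06,0,0,0.1,1],
    [-0.345,-0.095,-0.106,0,0,0.1,1],
    [-0.345,-0.095,-0.106,0,0,0.1,1],
    [-0.345,-0.095,-0.106,0,0,0.1,1],
    [-0.345,-0.095,-0.106,0,0,0.1,1],
  ],
)

```text
clock: 15.68
tcp_pos: [0.4512, -0.2819, 0.0658]
eef_rot: [-0.0, 0.171, 0.985, 0.0]
force: [0.5, -0.4, -0.0]
finger_gap: 1.003
grasp_force: 0.0
```

```bash
python3 - <<'E'
from h import *
f=lambda x,k:cv2.resize(cv2.cvtColor(x,cv2.COLOR_RGB2BGR),(390,390),interpolation=cv2.INTER_CUBIC)
s=eyes.snapshot('side')
u,v=proj(s,[[.45,-.281,.05]])[0].astype(int)
a,b=proj(s,[[.6225,-.2335,.02]])[0].astype(int)
cv2.imwrite('pics/g5.png',np.hstack([f(s['img'][v-55:v+55,u-55:u+55],5),f(s['img'][b-45:b+45,a-45:a+45],5)]))
print(r.read_state()['tcp_pos'],r.read_state()['eef_rot'],r.read_state()['finger_gap'])
E
```

```text
[ 0.45179594 -0.28232985  0.06653279] [ 5.79894819e-04  1.70582153e-01  9.85343233e-01 -3.24404310e-04] 0.9988202117620606
```

View pics/g5.png

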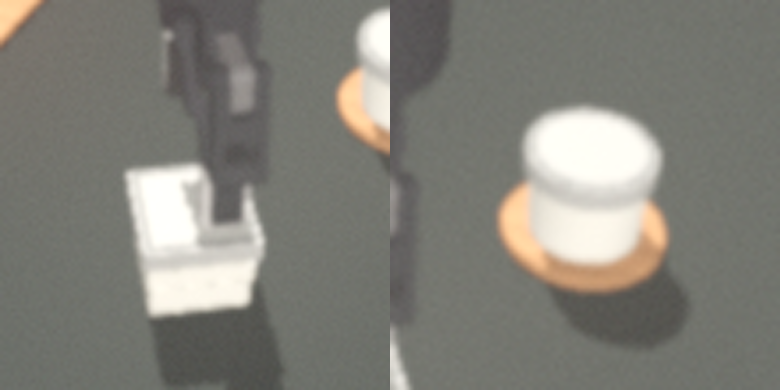

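```bash
python3 - <<'E'
from h import *
s=eyes.snapshot('side'); st=r.read_state()
u,v=proj(s,[[.45,-.281,.05]])[0].astype(int)
g=lambda X:((proj(s,X)-[u-55,v-55])*390/110).round().tolist()
d=np.array([np.cos(np.radians(70.3)),np.sin(np.radians(70.3)),0]);c=np.array([*st['tcp_pos'][:2],0])
print('tip in/out',g([c-d*.0425+[0,0,z] for z in (.0795,.04)]),g([c-d*.057+[0,0,z] for z in (.0795,.04)]))
for q in((.450,-.281,np.radians(-19.7)),(.449,-.2803,-.387)):
    print('lid corners',g(pts('S',q[0],q[1],0,q[2])[3]))
E
```

```text
tip in/out [[222.0, 215.0], [219.0, 276.0]] [[228.0, 238.0], [225.0, 300.0]]
lid corners [[241.0, 158.0], [130.0, 170.0], [149.0, 254.0], [267.0, 240.0]]
lid corners [[242.0, 159.0], [130.0, 168.0], [143.0, 252.0], [262.0, 242.0]]
```

The large tub stands on its coaster. The projected finger tips land outside the lid edge, so descending is clear.

>>> send_rows(
  plan=[
    [-0.002,0.002,-0.05,0,0,0,1],
    [-0.002,0.002,-0.09,0,0,0,1],
    [-0.002,0.002,-0.106,0,0,0,1],
    [-0.002,0.002,-0.106,0,0,0,1],
    [-0.002,0.002,-0.106,0,0,0,-1],
    [-0.002,0.002,-0.106,0,0,0,-1],
    [-0.002,0.002,-0.106,0,0,0,-1],
    [-0.002,0.002,-0.106,0,0,0,-1],
    [-0.002,0.002,-0.106,0,0,0,-1],
    [-0.002,0.002,-0.106,0,0,0,-1],
  ],
)

```text
clock: 16.62
tcp_pos: [0.4514, -0.2821, 0.0145]
eef_rot: [0.002, 0.171, 0.985, -0.001]
force: [0.0, 0.3, 6.7]
finger_gap: 0.671
grasp_force: 64.6
```

>>> send_rows(
  plan=[
    [0,0,0.05,0,0,0,-1],
    [0,0,0.1,0,0,0,-1],
    [0,0,0.14,0,0,0,-1],
    [0,0,0.14,0,0,0,-1],
    [0,0,0.14,0,0,0,-1],
  ],
)

```text
clock: 17.03
tcp_pos: [0.4508, -0.2817, 0.0838]
eef_rot: [0.001, 0.171, 0.985, -0.001]
force: [-0.2, 0.1, -2.0]
finger_gap: 0.67
grasp_force: 65.0
```

>>> send_rows(
  plan=[
    [-0.021,0.523,0,0,0,-0.8,-1],
    [-0.021,0.523,0,0,0,-0.8,-1],
    [-0.021,0.523,0,0,0,-0.8,-1],
    [-0.021,0.523,0,0,0,-0.8,-1],
    [-0.021,0.523,0,0,0,-0.8,-1],
    [-0.021,0.523,0,0,0,-0.8,-1],
    [-0.021,0.523,0,0,0,-0.8,-1],
    [-0.021,0.523,-0.06,0,0,-0.8,-1],
    [-0.021,0.523,-0.09,0,0,-0.8,-1],
    [-0.021,0.523,-0.09,0,0,-0.8,-1],
  ],
)

```text
clock: 17.87
tcp_pos: [0.4349, -0.0177, 0.033]
eef_rot: [-0.004, 0.466, 0.885, -0.001]
force: [-1.0, 0.5, -2.0]
finger_gap: 0.665
grasp_force: 65.0
```

>>> send_rows(
  plan=[
    [0,0,-0.02,0,0,0,-1],
    [0,0,-0.037,0,0,0,-1],
    [0,0,-0.037,0,0,0,-1],
    [0,0,-0.037,0,0,0,-1],
    [0,0,-0.037,0,0,0,-1],
  ],
)

```text
clock: 18.28
tcp_pos: [0.4399, -0.02, 0.0192]
eef_rot: [0.0, 0.467, 0.884, 0.0]
force: [-0.8, -0.4, -0.7]
finger_gap: 0.665
grasp_force: 68.0
```

>>> send_rows(
  plan=[
    [0,0,0,0,0,0,1],
    [0,0,0,0,0,0,1],
    [0,0,0,0,0,0,1],
    [0,0,0,0,0,0,1],
    [0,0,0.06,0,0,0,1],
    [0,0,0.14,0,0,0,1],
    [0,0,0.2,0,0,0,1],
    [0,0,0.28,0,0,0,1],
    [0,0,0.36,0,0,0,1],
    [0,0,0.4,0,0,0,1],
  ],
)

```text
clock: 19.12
tcp_pos: [0.4413, -0.0198, 0.2245]
eef_rot: [0.003, 0.467, 0.884, 0.001]
force: [0.1, -0.0, 0.6]
finger_gap: 0.997
grasp_force: 0.0
```

>>> send_rows(
  plan=[
    [-0.1,-0.8,0.02,0,0,0,1],
    [-0.1,-0.8,0.02,0,0,0,1],
    [-0.1,-0.8,0.02,0,0,0,1],
    [-0.1,-0.8,0.02,0,0,0,1],
    [-0.1,-0.8,0.02,0,0,0,1],
    [-0.1,-0.8,0.02,0,0,0,1],
    [-0.1,-0.8,0.02,0,0,0,1],
    [-0.1,-0.8,0.02,0,0,0,1],
    [-0.1,-0.8,0.02,0,0,0,1],
    [-0.1,-0.8,0.02,0,0,0,1],
  ],
)

```text
clock: 19.95
tcp_pos: [0.3882, -0.4229, 0.229]
eef_rot: [0.0, 0.468, 0.884, -0.001]
force: [0.6, 1.5, 0.7]
finger_gap: 1.0
grasp_force: 0.0
```

```bash
python3 - <<'E'
from h import *
p=eyes.snapshot('top'); C={'s':(.451,.3065),'M':(.640,.024),'L':(.6225,-.2335),'S':(.4395,-.0202)}
for k,c in C.items():
    u,v=proj(p,[[*c,.03]])[0].astype(int)
    x,f,m=fit(p,k,(.006,),c,(u-22,v-22,44,44),yaw=np.radians(34.4) if k=='S' else None)
    print(k,'err mm',((x[:2]-c)*1000).round(1),np.degrees(x[2:]),round(f),round(m))
a=p['img'][120:320,50:490]; cv2.imwrite('pics/f.png',cv2.resize(cv2.cvtColor(a,cv2.COLOR_RGB2BGR),(792,360),interpolation=cv2.INTER_CUBIC))
print(r.read_state()['clock'],r.read_state()['tcp_pos'])
E
```

```text
s err mm [-1.   1.7] [] 31 211
M err mm [ 3.4 -2.1] [] 44 321
L err mm [ 1.3 -2. ] [] 46 516
S err mm [-0.9  2.4] [33.28075376] 66 552
20.0 [ 0.38733185 -0.42660848  0.22906399]
```

View pics/f.png

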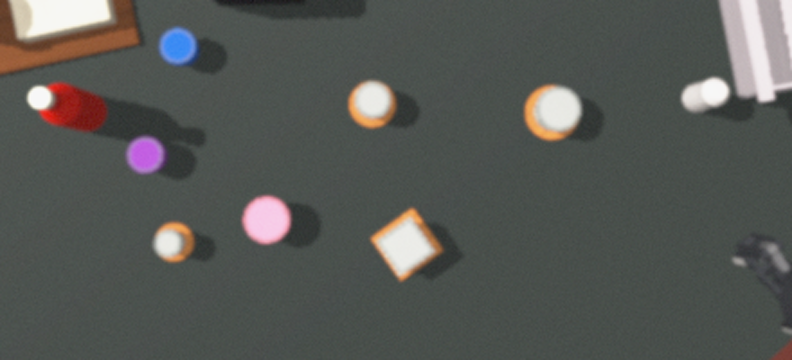

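All four tubs stand within about 4 mm of their coaster centres, and the square one is about 1° off. The bottle and shaker have not moved, and the arm is clear of everything.

```bash
python3 -c "
from station import r
print(r.finish_job())"
```

```text
the job is handed in; nothing more can be done
None
```

I handed the job in at about 20 s: in the last top picture all four tubs stand on their own coasters within about 4 mm of centre, the square one about 1° off, and the bottle and shaker are where they were; no verdict came back.

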